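Hang the mask plate on the test projector

TASK

Lift the keyhole-slotted metal mask plate out of its wooden rack, pass its keyhole over the screw head on the front of the test projector, and slide it gently down under the head until it stops, fully seated with the screw stem at the top end of the narrow slot. Leave the plate hanging there upright, let go, and disturb nothing else on the counter.

Things in the scene. Friction and masses are not known exactly. Their poses are not given: they have to be found in the camera images.
- projector: Bright metal test projector fixed to the counter: a box 150 mm wide, 165 mm deep, 149 mm high, black push button on top at the back (not used), flat wide light window low on its front. Origin: counter level, below the middle of its front face; x points straight out of that face (roughly away from the robot), y across it, z up.
- track (a point): Middle of the level track on the projector's face, 135 mm up; axes as the projector. A screw sticks out of it along x: stem 5 mm thick; round head 13.5 mm across, underside 9 mm and outer face 14 mm from the face. Its axis is up to 24 mm to either side (y) and up to 4 mm above or below this point, other each time and not measured: look or feel for it. Delicate: at most 25 N from the plate.
- pad (a joint): Black slotted bar on the projector's face (y +-64 mm, z 111 to 148 mm) 7 mm out of it, the screw's stem passing through its slot; it springs in by up to 6.5 mm (2.8 N at first, +0.4 N per mm). Value: m pressed in. To pass under the screw head, push the plate's back to under 4 mm from the face; then bar and head clamp it: it stays where left and must be pushed down (3 to 10 N).
- plate: Aluminium mask plate, 90 mm wide, 5 mm thick, 178 mm high, 0.2 kg, both faces alike, upright in the rack. Origin: middle of its lower edge; x through the thickness, y across, z up. It has a 36 mm square window (z 32 to 68 mm) and a keyhole: eight-sided hole 24 mm across centred at z = 95 mm, y = 0, and an 8 mm slot from it up to z = 117.5 mm; grip bar on top.
- plate_grip (a point): Centre of the plate's grip bar, 160 mm above its lower edge; the bar is 12 mm thick (x), 64 mm wide (y), 36 mm high (z), in the middle of the thickness. Same axes as the plate. When the plate stands in the rack this point is 168 mm above the counter.
- slot_end (a point): Point on the plate, mid-thickness, 115 mm above its lower edge and 20 mm above the centre of the keyhole's big hole: where the axis of the screw stem lies when the plate is fully seated. Same axes as the plate.
- rack: Wooden rack fixed to the counter, 70 mm (x) by 120 mm (y), 38 mm high, with a groove along y, 8 mm wide and 30 mm deep, in which the plate stands, its lower edge 8 mm above the counter. Origin: centre of its underside.
- brass_lens: Bystander: brass lens barrel, 72 mm across, 102 mm high. Origin: centre of its underside.
- cap_holder: Bystander: white porcelain bowl, 90 mm across, 50 mm high. Origin: centre of its underside.
- adapter: Bystander: black steel adapter ring lying flat, 64 mm across, 16 mm high. Origin: centre of its underside.
- filter_case: Bystander: flat dull red filter case, 100 by 75 by 28 mm. Origin: centre of its underside.

How it is judged:
By the outcome, as a careful person would: the job done as asked, in the order asked, and still so for the second after the job is handed in, with the robot touching nothing.
It also fails if it takes over 64 s, if anything falls off the work surface, if the arm or the gripper's body presses on something with over 40 N, if the wrist force passes 120 N, or if a joint passes its speed limit or range.

ROBOT

A 7-joint arm with a two-finger parallel gripper is mounted at the origin on the work surface. World frame = base frame: x ahead of the robot, y to its left, z up, the work surface at z = 0. Lengths are in m, angles in rad, forces in N, time in s.
With the tool pointing down it reaches from about 0.4 to 0.925 m from the base axis. Payload 4.1 kg.
Tool frame: the origin (TCP) lies at the very end of the fingers, on their centre line; the grasp point (between the pads) lies 19 mm behind it; z points along the fingers, y is the line along which they close (so a half turn about z gives the same grasp; the last joint's range is limited). The gripper opens to 85 mm and grips with 20 to 120 N. Pads are 22 mm wide; open, the fingers measure 114 mm over their backs; the gripper's body (76 mm by 85 mm) begins 54 mm behind the grasp point. The pads swing forward as they close: fully open they stand 13 mm farther back than shut.
Start: joints at [-1.38, 0.398, 0.045, 1.537, -0.019, 1.207, -0.051], TCP at [0.186, 0.623, 0.231] pointing down, gripper open.
Joint ranges: [-2.82, 2.82], [-0.49, 2.23], [-1.37, 1.46], [0, 2.46], [-1.36, 4.5], [0.23, 2], [-2.94, 2.94]. Speed limits (rad/s): [2.57, 2.57, 3.14, 3.14, 3.14, 3.14, 3.14].

INTERFACE

Orientations are given as a unit quaternion [x, y, z, w].
In Python, from station import r, ik, grab_frame, calibration, models gives the robot as it stands. Calls block until the motion is done:
- r.move_to(position, orientation): joint-space move of the TCP to a pose.
- r.line_to(position, orientation=None, velocity=0.15, threshold=None): straight line of the TCP; orientation=None keeps the orientation; velocity is the mean speed in m/s. With threshold (N) it stops when the force on the tool has changed by that much, and returns True; else False.
- r.movej(angles): joint-space move.
- r.move_gripper(opening, squeeze=None): finger opening in m; squeeze is the grip in N (None keeps the last); returns when the fingers have stopped.
- r.pause(seconds).
- ik(position, orientation): joint angles nearest the present ones, or None.
- r.sense(): the state.
- grab_frame(name): name is "scene" or "top" or "wrist"; returns the picture (400x640x3 uint8, red, green, blue); there is no depth.
- calibration(name): a dict with "fx", "fy", "cx", "cy" (pixels), "R" (3x3) and "t" (3): a world point X has camera coordinates R X + t. Camera axes: x right, y down, z forward; pixel columns grow to the right and rows downward; lengths in m; the calibration is good to about 2 mm. The wrist camera is an equidistant fisheye: a pixel r from the principal point sees the ray r / f radians off the axis. A picture is of the moment at which its call begins: read the wrist's pose just before it. calibration takes no time and is no camera call; for the wrist camera it gives the pose at the moment of the call.
A pose or a line that the arm cannot do raises r.Unreachable and nothing moves.
- r.job_done(): hands the job in; it is judged then, once.
Trained networks look in the newest picture that a camera, given by its name, has taken for a name from the list of things; names that differ only in an ending like _2 or _b are one class to them, and where a whole thing is asked for, a point or a joint stands for the part that bears it (a point fixed in the world has none). Each returns a list of dicts, best first, with "p" (0 to 1); they miss things now and then, are a little off and sometimes report something else, mostly with a low value. They report only what shows in the picture. A call takes as long as a camera call.
- models.cut_out(camera, label): "mask" (400x640 bool, what is visible of it).
- models.tip_of(camera, label): "position" ([x, y, z] in m, in world coordinates, good to about 4 mm: a listed point, or the origin of a listed thing).
The state is a dict: "time_s": time; "joint_positions": joint angles; "dq": joint speeds; "effort": joint torques, N m; "position": TCP position; "orientation": TCP orientation; "ft_force": force on the tool from outside, world axes, zero at the start; "wrist_torque": the same for the moment, N m; "gripper_width": finger opening in m; "finger_force": force on a finger pad.
Only numpy, scipy, OpenCV 4.12 (cv2) and the standard library are available. Lean on these libraries where they do the work, as an engineer would, in place of code of your own. Each camera call takes 0.05 s, during which the arm holds its last target. There are 200 camera calls.

## Working session

There is one attempt and no reset: what is moved stays moved. The work goes in short steps, each a Python script; the robot and the scene stay as the last script left them, time stands still between calls to the robot, and variables do not carry over. Pictures are saved under pics/ and viewed, at most 10 in all, crops included, and the job is handed in when it is done.

```bash
ls; mkdir -p pics
python3 - <<'E'
from station import r, ik, grab_frame, calibration, models
import cv2, numpy as np
a=grab_frame("scene"); b=grab_frame("top")
cv2.imwrite("pics/a.png",cv2.cvtColor(a,cv2.COLOR_RGB2BGR)); cv2.imwrite("pics/b.png",cv2.cvtColor(b,cv2.COLOR_RGB2BGR))
for cam in ("scene","top"):
    c=calibration(cam); print(cam,c["fx"],np.round(c["R"],3).tolist(),np.round(-c["R"].T@c["t"],3))
    for l in ["projector","track","plate","plate_grip","slot_end","rack","pad","brass_lens","cap_holder","adapter","filter_case"]:
        print(l,[(np.round(d["position"],3).tolist(),round(d["p"],2)) for d in models.tip_of(cam,l)[:2]])
s=r.sense(); print(s["time_s"],s["orientation"],s["ft_force"])
E
```

```text
pics
scene 364.3408322079395 [[-0.293, 0.956, -0.014], [0.762, 0.225, -0.608], [-0.578, -0.189, -0.794]] [1.111 0.189 0.835]
projector [([0.588, 0.191, -0.001], 0.8)]
track [([0.591, 0.197, 0.134], 0.97)]
plate [([0.578, -0.171, 0.006], 0.56)]
plate_grip [([0.58, -0.171, 0.17], 0.64)]
slot_end [([0.582, -0.173, 0.124], 0.72)]
rack [([0.576, -0.168, 0.002], 0.86)]Traceback (most recent call last):
  File "<stdin>", line 8, in <module>
ValueError: it knows: adapter, brass_lens, cap_holder, filter_case, plate, plate_grip, projector, rack, slot_end, track
```

Run:
```python
from station import r, ik, grab_frame, calibration, models
import cv2, numpy as np
a=grab_frame("scene"); b=grab_frame("top")
for cam in ("scene","top"):
    c=calibration(cam); print(cam,c["fx"],np.round(c["R"],3).tolist(),np.round(-c["R"].T@c["t"],3))
    for l in ["projector","track","plate","plate_grip","slot_end","rack","brass_lens","cap_holder","adapter","filter_case"]:
        print(l,[(np.round(d["position"],3).tolist(),round(d["p"],2)) for d in models.tip_of(cam,l)[:2]])
s=r.sense(); print(s["time_s"],s["orientation"],s["ft_force"])
```

```text
scene 364.3408322079395 [[-0.293, 0.956, -0.014], [0.762, 0.225, -0.608], [-0.578, -0.189, -0.794]] [1.111 0.189 0.835]
projector [([0.589, 0.19, 0.0], 0.8)]
track [([0.587, 0.194, 0.134], 0.89)]
plate [([0.579, -0.169, 0.004], 0.88)]
plate_grip [([0.58, -0.17, 0.169], 0.82)]
slot_end [([0.58, -0.174, 0.123], 0.7), ([0.578, -0.166, -0.0], 0.6)]
rack [([0.574, -0.168, -0.002], 0.95)]
brass_lens [([0.524, 0.38, 0.003], 0.79)]
cap_holder [([0.634, 0.392, 0.002], 0.66)]
adapter [([0.694, -0.418, 0.0], 0.73)]
filter_case [([0.471, -0.409, -0.002], 0.73)]
top 397.08766641499705 [[0.002, -1.0, 0.024], [-0.999, -0.003, -0.039], [0.039, -0.024, -0.999]] [0.518 0.012 1.205]
projector [([0.587, 0.196, -0.001], 0.85)]
track [([0.588, 0.193, 0.133], 0.72)]
plate [([0.575, -0.17, 0.011], 0.71)]
plate_grip [([0.577, -0.166, 0.171], 0.52)]
slot_end [([0.578, -0.169, 0.123], 0.47)]
rack [([0.575, -0.168, -0.002], 0.83)]
brass_lens [([0.527, 0.381, -0.003], 0.6)]
cap_holder [([0.638, 0.394, 0.003], 0.88)]
adapter [([0.697, -0.422, -0.001], 0.66)]
filter_case [([0.475, -0.408, 0.004], 0.89)]
1.5 [1.44345654e-01 9.89527326e-01 5.63834547e-05 2.91424789e-07] [ 0.14150915 -0.67741752  0.70372268]
```

View pics/a.png

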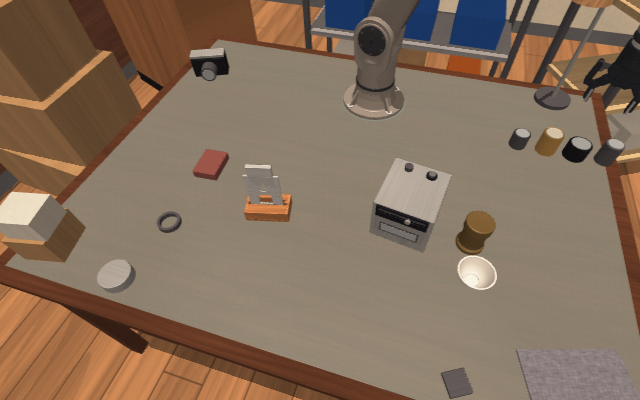

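View pics/b.png

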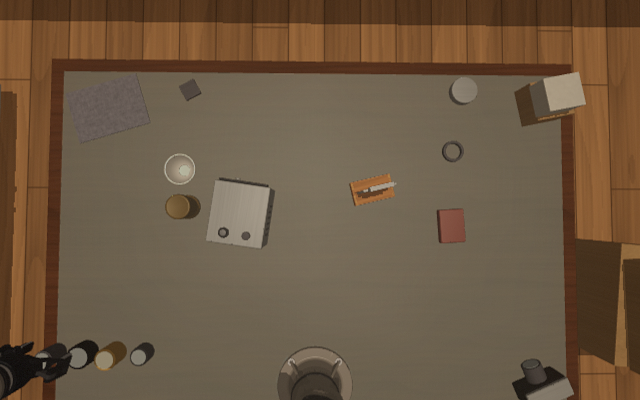

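The scene view shows the plate in its rack at about (267,190) and the screw at about (407,222) on the projector's front, with clear space in front of both. In the top view the rack is at (373,190) and the projector at (240,213), both slightly yawed. Next I'll measure the yaws from masks.

```bash
cat > h.py <<'E'
from station import r, ik, grab_frame, calibration, models
import cv2, numpy as np
from scipy.spatial.transform import Rotation as R
def back(c,uv,z):
    uv=np.atleast_2d(uv).astype(float); d=np.c_[(uv[:,0]-c["cx"])/c["fx"],(uv[:,1]-c["cy"])/c["fy"],np.ones(len(uv))]@c["R"]
    o=-c["R"].T@c["t"]; return o+d*((z-o[2])/d[:,2])[:,None]
def proj(c,X):
    p=np.atleast_2d(X)@c["R"].T+c["t"]; return np.c_[c["fx"]*p[:,0]/p[:,2]+c["cx"],c["fy"]*p[:,1]/p[:,2]+c["cy"]]
def fproj(c,X):
    p=np.atleast_2d(X)@c["R"].T+c["t"]; n=np.hypot(p[:,0],p[:,1]); k=np.arctan2(n,p[:,2])/np.maximum(n,1e-9)
    return np.c_[c["fx"]*p[:,0]*k+c["cx"],c["fy"]*p[:,1]*k+c["cy"]]
def fray(c,uv):
    q=np.array([(uv[0]-c["cx"])/c["fx"],(uv[1]-c["cy"])/c["fy"]]); th=np.hypot(*q)
    return -c["R"].T@c["t"], c["R"].T@np.r_[q/th*np.sin(th),np.cos(th)]
def save(n,im): cv2.imwrite("pics/"+n,cv2.cvtColor(im,cv2.COLOR_RGB2BGR))
def down(yaw): # tool z down, tool y along yaw direction
    y=np.array([np.cos(yaw),np.sin(yaw),0]); z=np.array([0,0,-1.]); return R.from_matrix(np.c_[np.cross(y,z),y,z]).as_quat()
E
python3 - <<'E'
from h import *
im=grab_frame("top"); c=calibration("top")
for l,z in (("projector",.149),("rack",.038),("plate",.186)):
    m=models.cut_out("top",l)[0]["mask"]; P=back(c,np.argwhere(m)[:,::-1],z)
    (x,y),(w,h),a=cv2.minAreaRect(P[:,:2].astype(np.float32)); print(l,x,y,w,h,a,m.sum())
sub=cv2.resize(im[160:260,195:405],None,fx=3.8,fy=3.8,interpolation=cv2.INTER_CUBIC); save("c.png",sub)
im=grab_frame("scene");sub=cv2.resize(im[150:250,230:460],None,fx=3.4,fy=3.4,interpolation=cv2.INTER_CUBIC); save("d.png",sub)
E
```

```text
projector 0.5095818638801575 0.19780826568603516 0.1646990031003952 0.17150874435901642 81.86907196044922 3876
rack 0.5785735249519348 -0.16756367683410645 0.06971114128828049 0.12307464331388474 13.187605857849121 797
plate 0.575482964515686 -0.15750420093536377 0.011224714107811451 0.09370040893554688 13.39068603515625 128
```

View pics/c.png

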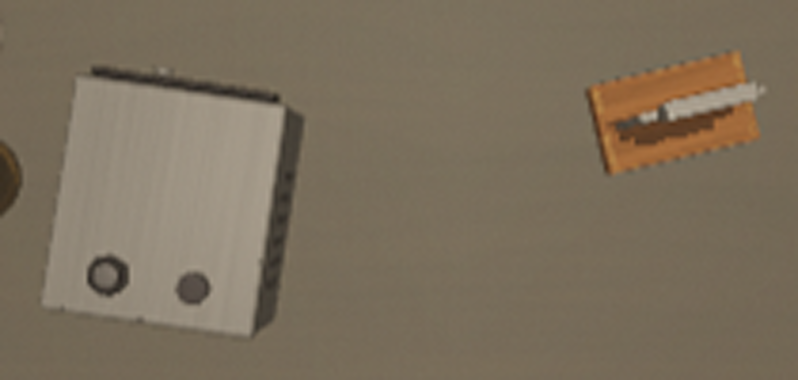

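View pics/d.png

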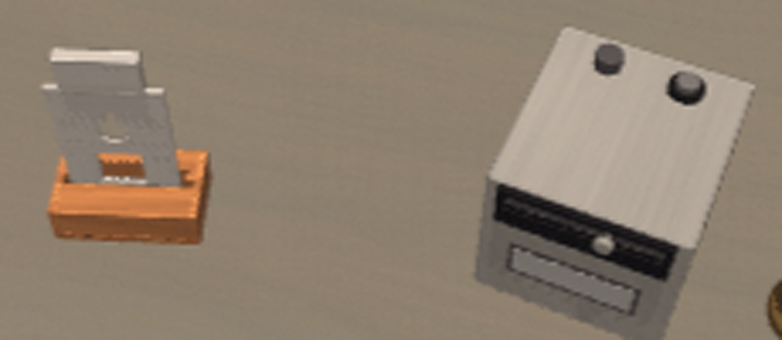

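The crops match the network output: screw head at scene (407,222) and top (238,179), bar centre at top (382,186). The projector yaw is about -8° and the plate yaw about +13°. Next is a closer look with the wrist camera from in front of the projector.

Run:
```python
from h import *
c=calibration("top"); cs=calibration("scene")
co=np.array([(78,76),(287,104),(252,337),(43,305)])/3.8+[195,160]
P=back(c,co,.149)[:,:2]; print(P.round(4)); 
d=P[0]-P[1]; print("front w",np.hypot(*d),"yaw",np.degrees(np.arctan2(-d[0],d[1]))); d=P[0]-P[3]; print("side",np.hypot(*d),np.degrees(np.arctan2(d[1],d[0])))
print("bar",back(c,[382.4,186.3],.186))
X=(P[0]+P[1])/2; yaw=np.radians(-8.1); ex=np.r_[np.cos(yaw),np.sin(yaw)]; ey=np.r_[-ex[1],ex[0]]
o=-cs["R"].T@cs["t"]; 
d=back(cs,[407.4,221.5],.1)[0]-o; 
for k,face in enumerate((X,np.r_[.588,.194])):
    t=((face-o[:2])@ex+.014)/(d[:2]@ex); S=o+t*d; print("screw",S,"local y",(S[:2]-face)@ey)
face=np.r_[.588,.194]
r.line_to([.186,.623,.32],velocity=.3)
p=np.r_[face+.13*ex,.26]; r.move_to(p,down(yaw)); s=r.sense(); print(s["time_s"],s["joint_positions"])
im=grab_frame("wrist"); cw=calibration("wrist"); print(cw["fx"],cw["cx"],cw["cy"],(-cw["R"].T@cw["t"]).round(3),cw["R"].round(3).tolist(),s["position"])
for l in ("track","projector"): print(models.tip_of("wrist",l)[:2])
save("e.png",im)
```

```text
[[0.5952 0.2643]
 [0.5762 0.1188]
 [0.414  0.1419]
 [0.4362 0.2864]]
front w 0.14671793397212585 yaw -7.469526275894096
side 0.16061055981732972 -7.9278363291603515
bar [[ 0.57782581 -0.17292014  0.186     ]]
screw [0.60237498 0.2092881  0.13614343] local y 0.019931575366760847
screw [0.60430573 0.20920968 0.13879495] local y 0.017355437210634317
4.6667 [-0.72096479  0.64790234  0.73545799  1.26224692 -0.42576253  1.38582592
 -0.15138368]
309.70691628693146 315.5034518717295 197.43197725409087 [0.728 0.26  0.402] [[0.99, -0.138, 0.0], [-0.131, -0.937, 0.325], [-0.045, -0.322, -0.946]] [0.71628936 0.1776922  0.25994709]
[{'position': [0.5877, 0.1939, 0.1372], 'p': 0.59}]
[{'position': [0.5875, 0.1934, -0.0043], 'p': 0.85}]
```

View pics/e.png

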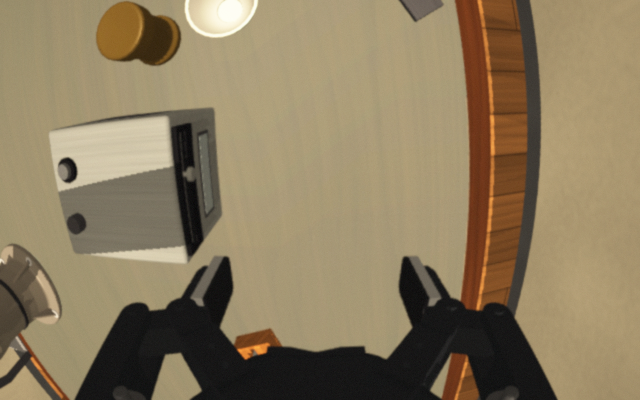

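The wrist picture shows the projector's front-top edge from about (168,117) to (187,262) and the screw head at (190,174). I'll fit the projector pose and screw to all three views.

Run:
```python
from h import *
from scipy.optimize import least_squares
im=cv2.imread("pics/e.png"); cv2.imwrite("pics/f.png",cv2.resize(im[90:280,40:240],None,fx=3.15,fy=3.15,interpolation=cv2.INTER_CUBIC))
c=calibration("top"); cs=calibration("scene"); cw=calibration("wrist")
L=np.array([(0,.075,.149),(0,-.075,.149),(-.165,-.075,.149),(-.165,.075,.149)])
top=np.array([(78,76),(287,104),(252,337),(43,305)])/3.8+[195,160]
sc=np.array([(692,247),(491,178),(568,28),(752,88)])/3.4+[230,150]
wr=np.array([(168,117),(187,262)])
def W(q,l):
    l=np.atleast_2d(l); return np.c_[l[:,:2]@R.from_euler("z",q[2]).as_matrix()[:2,:2].T+q[:2],l[:,2]]
def res(q,sp=False):
    S=W(q,[.014,q[3],.135+q[4]])
    e=[(proj(c,W(q,L))-top)/1.,(proj(cs,W(q,L))-sc)/1.,(fproj(cw,W(q,L[:2]))-wr)/1.,
       proj(c,S)-[237.9,178.7],proj(cs,S)-[407.4,221.5],fproj(cw,S)-[191,174]]
    if sp: print([x.round(1).tolist() for x in e])
    return np.concatenate([x.ravel() for x in e])
f=least_squares(res,[.588,.194,-.14,.015,0],loss="soft_l1"); print(f.x.round(4),np.degrees(f.x[2]));res(f.x,1)
```

```text
[ 0.5878  0.1921 -0.1498  0.0184  0.0032] -8.580728782184789
[[[-0.7, -1.4], [0.3, -0.2], [-0.2, 0.2], [-1.7, 0.1]], [[0.0, 0.3], [-2.6, -1.5], [-1.9, -2.3], [0.7, -2.0]], [[-0.4, -1.9], [0.1, 4.2]], [[-0.3, -1.7]], [[-0.5, 0.1]], [[-0.0, 0.0]]]
```

View pics/f.png

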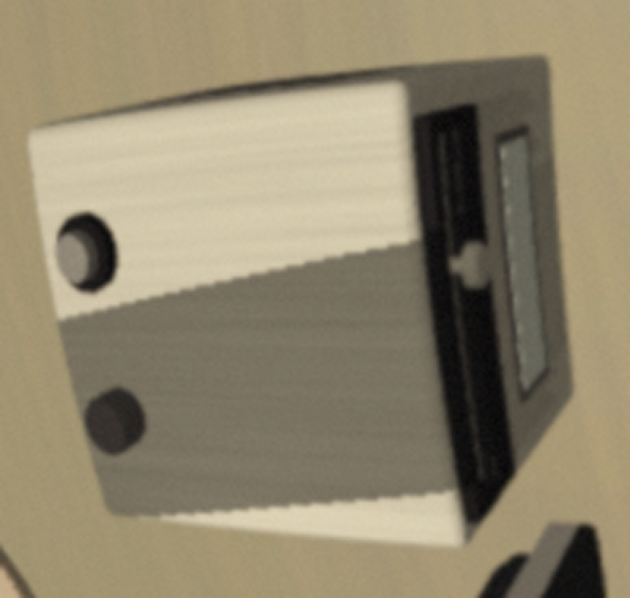

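Run:
```python
from h import *
from scipy.optimize import least_squares
import json
c=calibration("top"); cs=calibration("scene"); cw=calibration("wrist")
L=np.array([(0,.075,.149),(0,-.075,.149),(-.165,-.075,.149),(-.165,.075,.149)])
B=np.array([(.007,.064,.148),(.007,-.064,.148),(.007,.064,.111),(.007,-.064,.111)])
wb=np.array([(416,118),(470,520),(475,105),(512,470)])/3.15+[40,90]; wl=np.array([(405,83),(465,545)])/3.15+[40,90]
top=np.array([(78,76),(287,104),(252,337),(43,305)])/3.8+[195,160]
def W(q,l):
    l=np.atleast_2d(l); return np.c_[l[:,:2]@R.from_euler("z",q[2]).as_matrix()[:2,:2].T+q[:2],l[:,2]]
def res(q,sp=False):
    S=W(q,[.014,q[3],.135+q[4]])
    b=q[5:7] # wrist picture shift (calibration error)
    e=[proj(c,W(q,L))-top,fproj(cw,W(q,L[:2]))+b-wl,fproj(cw,W(q,B))+b-wb,proj(c,S)-[237.9,178.7],proj(cs,S)-[407.4,221.5],2*(fproj(cw,S)+b-[191.7,174.4]),b/3]
    if sp: print([x.round(1).tolist() for x in e])
    return np.concatenate([x.ravel() for x in e])
f=least_squares(res,[.588,.194,-.14,.015,0,0,0],loss="soft_l1"); print(f.x.round(4),np.degrees(f.x[2]));res(f.x,1)
# hover over plate
yaw=np.radians(13.3)
r.line_to(np.r_[r.sense()["position"][:2],.30],velocity=.3); r.move_to([.578,-.170,.27],down(yaw)); s=r.sense(); print(s["time_s"],s["joint_positions"])
im=grab_frame("wrist"); cw=calibration("wrist"); print([(d["position"],d["p"]) for d in models.tip_of("wrist","plate_grip")+models.tip_of("wrist","rack")])
E=lambda a,b,z: np.r_[.578+a*np.cos(yaw)-b*np.sin(yaw),-.170+a*np.sin(yaw)+b*np.cos(yaw),z]
Q=np.array([E(a,b,.186) for a in(-.006,.006) for b in(-.032,.032)]); print(fproj(cw,Q).round(1).tolist())
save("g.png",im)
```

```text
[ 5.8590e-01  1.9130e-01 -1.4820e-01  1.7200e-02 -1.0000e-04  8.2860e-01
 -1.2104e+00] -8.488717001183403
[[[-0.4, -0.6], [0.6, 0.5], [0.2, 0.9], [-1.3, 0.9]], [[-2.0, -1.1], [-1.0, 2.8]], [[2.7, -0.5], [2.1, 1.4], [-0.3, -0.8], [0.4, 0.8]], [[0.6, -0.8]], [[-1.4, -0.0]], [[-0.2, -0.2]], [0.3, -0.4]]
6.5 [-0.41291393  0.38709148  0.8379894   1.61900899 -0.29876854  1.26957131
  0.71232125]
[([0.5795, -0.1721, 0.1693], 0.73), ([0.5781, -0.1697, 0.0066], 0.62), ([0.5772, -0.1719, 0.0002], 0.81)]
[[306.1, 242.5], [305.5, 165.8], [320.8, 242.5], [321.6, 165.8]]
```

View pics/g.png

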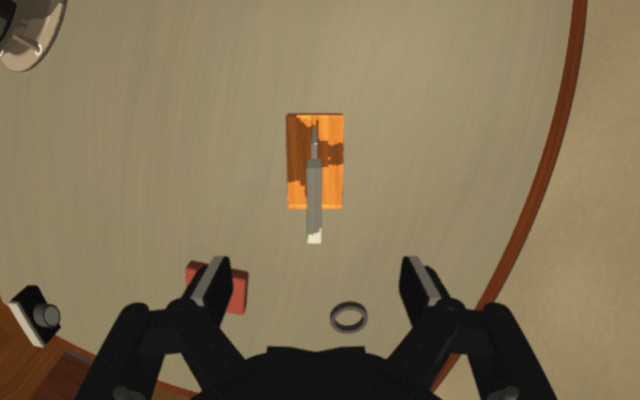

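The bar spans about x 307–322 and y 165–243, matching the prediction within a pixel, with the yaw aligned. Grasping.

Run:
```python
from h import *
yaw=np.radians(13.3); p=np.r_[.5786,-.1705]
r.move_gripper(.05); print(r.line_to(np.r_[p,.152],velocity=.15,threshold=8))
r.move_gripper(0,squeeze=80); s=r.sense(); print(s["gripper_width"],s["finger_force"],s["ft_force"],s["wrist_torque"])
print(r.line_to(np.r_[p,.195],velocity=.08)); s=r.sense(); print(s["ft_force"],s["gripper_width"])
r.line_to(np.r_[p,.31],velocity=.25)
q=np.r_[.5859,.1913]; a=-.148; ex=np.r_[np.cos(a),np.sin(a)]; ey=np.r_[-ex[1],ex[0]]
P=q+.075*ex+.0175*ey; r.move_to(np.r_[P,.30],down(a)); s=r.sense(); print(s["time_s"],s["ft_force"],s["wrist_torque"],s["gripper_width"],s["position"])
im=grab_frame("scene"); print([(d["position"],d["p"]) for l in("slot_end","plate_grip") for d in models.tip_of("scene",l)[:1]]); save("i.png",cv2.resize(im[80:260,280:480],None,fx=3,fy=3,interpolation=cv2.INTER_CUBIC))
```

```text
False
0.010706717070867398 78.8096272945404 [-1.20375497  0.70661967  5.31213349] [0.01418959 0.11752409 0.03892209]
False
[-0.37921187  0.6272214  -2.23406616] 0.010917176538741595
11.1583 [-0.83024492 -1.94329414 -1.87357   ] [-0.0112757   0.00112782  0.05339137] 0.011244709993985632 [0.66278323 0.19492187 0.29987547]
[([0.6637, 0.1919, 0.2701], 0.87), ([0.6645, 0.1932, 0.3158], 0.56)]
```

View pics/i.png

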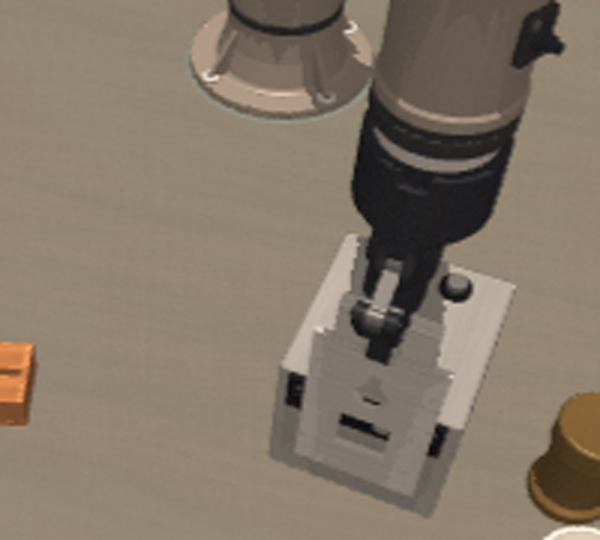

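The plate hangs upright in the gripper in front of the projector, with its keyhole at crop (372,390). Lowering to hole height, then approaching under force guard.

```bash
cat >> h.py <<'E'
q0=np.r_[.5859,.1913]; a0=-.148; ex=np.r_[np.cos(a0),np.sin(a0)]; ey=np.r_[-ex[1],ex[0]]
def wp(l): return np.r_[q0+l[0]*ex+l[1]*ey,l[2]]
def lp():
    p=r.sense()["position"]; return np.r_[(p[:2]-q0)@ex,(p[:2]-q0)@ey,p[2]]
def lf():
    s=r.sense(); f=s["ft_force"]; return np.round([f[:2]@ex,f[:2]@ey,f[2]],2).tolist()
E
python3 - <<'E'
from h import *
r.line_to(wp([.075,.0175,.1855]),velocity=.15); r.line_to(wp([.030,.0175,.1855]),velocity=.06); r.pause(.2); print("free",lf(),lp())
h=r.line_to(wp([.0125,.0175,.1855]),velocity=.02,threshold=3); print(h,lf(),lp().round(4),r.sense()["time_s"])
if not h:
    for s in (1,-1):
        h=r.line_to(wp([.0125,.0175+s*.009,.1855]),velocity=.015,threshold=3); print(s,h,lf(),lp().round(4))
        r.line_to(wp([.0125,.0175,.1855]),velocity=.03); r.pause(.1); print(lf())
print(r.sense()["time_s"])
E
```

```text
free [0.98, 0.05, -3.14] [0.03037943 0.01726495 0.18546956]
False [-0.26, -0.73, -1.75] [0.0126 0.0175 0.1855] 14.35
1 True [0.49, 0.7, -1.32] [0.0117 0.0244 0.1841]
[-0.04, 0.03, -1.65]
-1 True [0.49, -0.0, -2.14] [0.0116 0.015  0.1845]
[-0.42, 0.01, -2.56]
16.1083
```

Run:
```python
from h import *
c=np.r_[.0125,.0197,.1855]
r.line_to(wp(c),velocity=.02); r.pause(.2); print(lf(),lp().round(4))
for d in ([0,1,0],[0,-1,0],[0,0,1],[0,0,-1]):
    f0=np.array(lf()); h=r.line_to(wp(c+.009*np.array(d)),velocity=.01,threshold=3.5); p=lp(); f=np.array(lf())-f0; r.pause(.15); print(d,h,p.round(4),f.round(1),lp().round(4),lf())
    r.line_to(wp(c),velocity=.03); r.pause(.15)
print(r.sense()["time_s"],lp().round(4),r.sense()["gripper_width"])
```

```text
[0.52, -0.04, -2.22] [0.0125 0.0196 0.1855]
[0, 1, 0] True [0.0117 0.0246 0.1841] [ 0.   0.4 -0.6] [0.0114 0.0244 0.1834] [0.11, -0.86, -1.93]
[0, -1, 0] True [0.0117 0.0154 0.1845] [ 0.6  0.6 -0. ] [0.0115 0.0153 0.1838] [1.21, 0.09, -1.41]
[0, 0, 1] True [0.0117 0.0195 0.1876] [0.9 1.2 1. ] [0.0117 0.0194 0.187 ] [0.7, 1.16, -2.03]
[0, 0, -1] False [0.0125 0.0198 0.1766] [ 0.7  1.7 -0.1] [0.0125 0.0198 0.1765] [-0.21, 0.84, -1.88]
21.9 [0.0124 0.0197 0.1854] 0.011045982357387733
```

Feeling gives a screw centre at local y ≈ 0.0200 and hole alignment at TCP z ≈ 0.1825, with the octagon contacts consistent. Now pressing the pad in steps and logging the force.

Run:
```python
from h import *
def avg(n=4):
    F=[]
    for _ in range(n): r.pause(.05); F.append(lf())
    return np.mean(F,0)
c=np.r_[.0125,.0200,.1825]; r.line_to(wp(c),velocity=.03); r.pause(.15); b=avg(); print(b.round(2))
x=.0125
while x>.001:
    x-=.0012; c[0]=x; r.line_to(wp(c),velocity=.015); f=avg()-b; print(round(x,4),f.round(2),lp().round(4))
    if f[0]>7 or np.abs(f[1:]).max()>5: break
print(r.sense()["time_s"],r.sense()["wrist_torque"].round(2))
```

```text
[-0.05  0.1  -2.08]
0.0113 [ 1.41  0.08 -0.22] [0.0116 0.0199 0.1826]
0.0101 [ 3.38 -0.36 -0.52] [0.0106 0.0199 0.1827]
0.0089 [ 3.47 -0.49 -0.12] [0.0091 0.02   0.1826]
0.0077 [4.44 0.2  0.41] [0.0079 0.02   0.1827]
0.0065 [ 5.38 -0.66  0.66] [0.0067 0.02   0.1827]
0.0053 [ 4.52 -0.96  1.14] [0.0056 0.02   0.1826]
0.0041 [ 5.38 -0.57  0.6 ] [0.0047 0.02   0.1827]
0.0029 [ 6.74 -0.42 -0.55] [0.0042 0.0199 0.1827]
0.0017 [ 8.95 -0.32 -2.17] [0.0039 0.0199 0.1827]
26.55 [-0.38 -2.59  0.16]
```

Run:
```python
from h import *
c=np.r_[.0055,.0200,.1825]; r.line_to(wp(c),velocity=.03); r.pause(.15); b=np.array(lf()); print(b,lp().round(4))
for z in np.arange(.1785,.157,-.004):
    f0=np.array(lf()); c[2]=z; h=r.line_to(wp(c),velocity=.015,threshold=13); p=lp(); f=np.array(lf()); print(round(z,4),h,p.round(4),(f-b).round(1),r.sense()["gripper_width"])
    if h or f[2]-b[2]>14: break
print(r.sense()["time_s"]); im=grab_frame("scene"); save("j.png",cv2.resize(im[80:260,280:480],None,fx=3,fy=3,interpolation=cv2.INTER_CUBIC))
```

```text
[ 4.36  0.74 -0.11] [0.0057 0.02   0.1826]
0.1785 False [0.0054 0.0203 0.1782] [ 0.  -0.6 -0.7] 0.010821194896730012
0.1745 False [0.0053 0.0203 0.1741] [ 1.5 -0.8 -0.8] 0.010840894557237236
0.1705 False [0.0053 0.0202 0.1701] [-0.1 -0.3 -1.7] 0.010981967914832318
0.1665 False [0.0053 0.0202 0.1661] [ 0.8 -0.3 -0.8] 0.01107997776782249
0.1625 False [0.0056 0.0202 0.1626] [-0.1 -1.   0.8] 0.011303917245913144
0.1585 True [0.007  0.0201 0.1624] [-1.9 -1.1  1.6] 0.01070885754316857
29.2917
```

View pics/j.png

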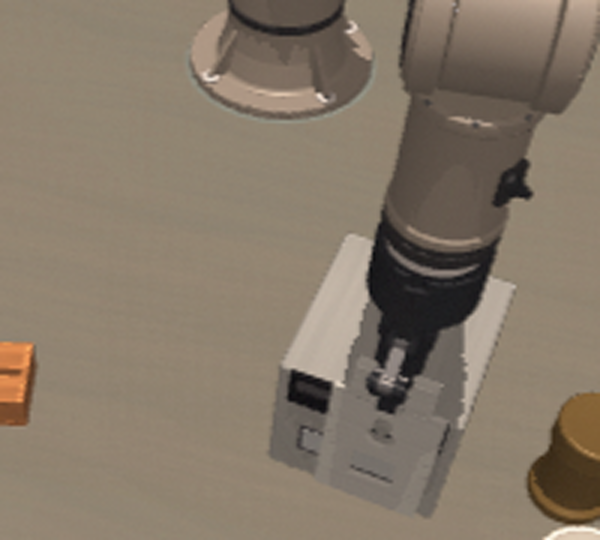

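It stopped hard at z = 0.1624, exactly 20 mm below alignment. The picture shows the head at crop (381,430), just under the grip bar in the slot, with the plate upright. Releasing.

Run:
```python
from h import *
r.line_to(wp([.0078,.0201,.1622]),velocity=.01); r.pause(.15); print(lf(),lp().round(4))
r.move_gripper(.034); r.pause(.2); print(lf(),lp().round(4),r.sense()["gripper_width"])
print(r.line_to(wp([.0078,.0201,.29]),velocity=.12,threshold=6))
r.line_to(wp([.06,-.16,.34]),velocity=.25)
im=grab_frame("scene"); save("k.png",cv2.resize(im[150:260,350:460],None,fx=5,fy=5,interpolation=cv2.INTER_CUBIC))
cs=calibration("scene")
for l in("slot_end","plate_grip","plate"):
    for d in models.tip_of("scene",l)[:1]: p=np.array(d["position"]); print(l,((p[:2]-q0)@ex).round(4),((p[:2]-q0)@ey).round(4),p[2],d["p"])
print(r.sense()["time_s"])
print(((proj(cs,[wp([.0065,.020+y,.133+z]) for y,z in((-.032,.063),(.032,.063),(-.045,-.115),(.045,-.115),(0,0))])-[350,150])*5).round(0).tolist())
```

```text
[1.0, -0.14, 6.13] [0.0074 0.0202 0.1624]
[-0.75, -0.14, 0.55] [0.0076 0.0201 0.162 ] 0.03410077276664248
False
slot_end 0.0096 0.0167 0.1332 0.64
plate_grip 0.01 0.0214 0.1788 0.68
plate 0.0067 0.0184 0.0151 0.68
32.65
[[243.0, 244.0], [383.0, 292.0], [174.0, 445.0], [340.0, 509.0], [290.0, 350.0]]
```

View pics/k.png

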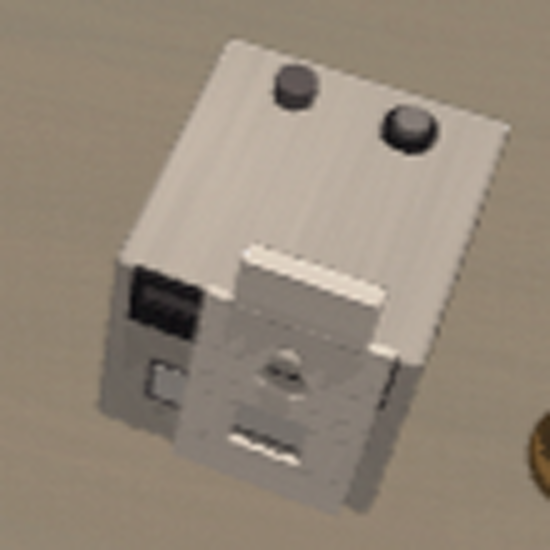

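The plate hangs upright on the screw, with the head at crop (287,355) and its corners within a few pixels of the seated prediction. Nothing else has moved and the arm is clear, so I'm handing in.

```bash
python3 -c "
from station import r
print(r.job_done())"
```

```text
the job is handed in; nothing more can be done
None
```

The plate hangs upright on the projector screw, slid down until it stopped hard 20 mm below the keyhole centre as expected for full seating; I released it, moved the arm clear, saw nothing else disturbed near the projector, and handed the job in at about 33 s.

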